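# Release and slide open the filter lid

### The job

The filter in the housing with the orange snap tab is due for changing. Press the orange tab fully in, then push the freed white lid off its seat along the rails to the far end, so that the filter lies fully open. Use the fingers only to press and push: do not lift the lid, leave the housing with the blue tab shut, and do not disturb the glassware and jars around.

Things in the scene. Friction and masses are not known exactly. Their poses are not given: they have to be found in the camera images.
- housing_orange: Grey filter housing with the orange snap tab, fixed; 224 x 100 mm, deck 36 mm high, aluminium rails on both long sides up to 49 mm. Origin: centre of underside; x along its length, from the seat end (near the robot) to the parking end; z up. Tab at x = +9 mm, bare parking deck beyond it, a hose nipple out of the far end to x = +134 mm.
- filter_orange (a point): Centre of the round filter seat in the deck of the orange-tabbed housing (housing x = -55 mm, deck height): a recess 70 mm across, 10 mm deep, with a pale filter pad, hidden under the lid at the start.
- end_stop_orange (a point): Middle of the near face of the dark end stop bar of the orange-tabbed housing, at housing x = +98 mm, 5 mm above the deck; the bar is 72 mm wide and 10 mm high.
- tab_orange_top (a point): Centre of the top face of the orange snap tab, 34 mm (along the housing) x 30 mm; moves with the tab. When out it stands 9 mm above the deck (45 mm above the worktop), right in front of the lid's far edge, and blocks the lid.
- tab_orange (a joint): How far the orange snap tab is pressed straight down: 0 = out (lid locked), 0.0085 m = fully in, nearly flush with the deck. The lid is free from about 0.007. Pressing takes about 4 N; the tab stays where it is left.
- lid_orange: White lid, orange-tabbed housing, about 0.15 kg, held down by the rails' lips (2 mm play). Plate 90 mm (x) x 82 x 5 mm, middle raised to 11 mm, and an upright push wall 60 wide, 9 thick, 22 mm high along its near edge. Origin: centre of underside, axes as the housing's; seated at housing x = -55, z = 39 mm. It slides only to housing +x, 103 mm to the end stop.
- lid_orange_face (a point): Centre of the near (-x) face of the push wall of the lid, orange-tabbed housing: the face to push on, 60 mm wide, 22 mm high; 50 mm above the worktop. Two dark stops, tops 46 mm above the worktop, stand just behind the lid's corners with 58 mm free between them.
- housing_blue: Grey filter housing with the blue snap tab, fixed; 224 x 100 mm, deck 36 mm high, aluminium rails on both long sides up to 49 mm. Origin: centre of underside; x along its length, from the seat end (near the robot) to the parking end; z up. Tab at x = +9 mm, bare parking deck beyond it, a hose nipple out of the far end to x = +134 mm.
- filter_blue (a point): Centre of the round filter seat in the deck of the blue-tabbed housing (housing x = -55 mm, deck height): a recess 70 mm across, 10 mm deep, with a pale filter pad, hidden under the lid at the start.
- end_stop_blue (a point): Middle of the near face of the dark end stop bar of the blue-tabbed housing, at housing x = +98 mm, 5 mm above the deck; the bar is 72 mm wide and 10 mm high.
- tab_blue_top (a point): Centre of the top face of the blue snap tab, 34 mm (along the housing) x 30 mm; moves with the tab. When out it stands 9 mm above the deck (45 mm above the worktop), right in front of the lid's far edge, and blocks the lid.
- tab_blue (a joint): How far the blue snap tab is pressed straight down: 0 = out (lid locked), 0.0085 m = fully in, nearly flush with the deck. The lid is free from about 0.007. Pressing takes about 4 N; the tab stays where it is left.
- lid_blue: White lid, blue-tabbed housing, about 0.15 kg, held down by the rails' lips (2 mm play). Plate 90 mm (x) x 82 x 5 mm, middle raised to 11 mm, and an upright push wall 60 wide, 9 thick, 22 mm high along its near edge. Origin: centre of underside, axes as the housing's; seated at housing x = -55, z = 39 mm. It slides only to housing +x, 103 mm to the end stop.
- lid_blue_face (a point): Centre of the near (-x) face of the push wall of the lid, blue-tabbed housing: the face to push on, 60 mm wide, 22 mm high; 50 mm above the worktop. Two dark stops, tops 46 mm above the worktop, stand just behind the lid's corners with 58 mm free between them.
- hotplate_top (a point): Middle of the top of the magnetic stirrer hotplate that stands fixed between the two filter housings, about 200 mm square and 120 mm high: pass above or in front of it.
- amber_bottle: Amber glass dropper bottle, 40 mm across, 81 mm high, standing loose; origin at the centre of its underside.
- weighing_bottle: Small clear weighing bottle with knobbed lid, 37 mm across, 52 mm high, standing loose; origin at the centre of its underside.
- red_jar: White jar with a red lid, 45 mm across, 62 mm high, standing loose; origin at the centre of its underside.
- beaker: Small clear beaker, about 50 mm across, 58 mm high, standing loose; origin at the centre of its underside.
Not all that is in view belongs to the job. What is shaped like the lid_orange but purple is not meant. What is shaped like the lid_blue but pink is not meant.

How it is judged:
By the outcome, as a careful person would: the job done as asked, in the order asked, and still so for the second after the job is handed in, with the robot touching nothing.
It also fails if it takes over 42 s, if anything falls off the work surface, if the arm or the gripper's body presses on something with over 40 N, if the wrist force passes 120 N, or if a joint passes its speed limit or range.

### The arm

A 6-joint arm with a two-finger parallel gripper is mounted at the origin on a cart in front of the work surface, level with it; the furniture and walls round the work are solid. World frame = base frame: x ahead of the robot, y to its left, z up, the work surface at z = 0. Lengths are in mm, angles in rad, forces in N, time in s.
With the tool pointing down it reaches from about 275 to 1000 mm from the base axis. Payload 8.4 kg.
Tool frame: the origin (TCP) lies at the very end of the fingers, on their centre line; the grasp point (between the pads) lies 19 mm behind it (r.pinch_z is the distance from the TCP to the grasp point, in mm); z points along the fingers, y is the line along which they close (so a half turn about z gives the same grasp; the last joint's range is limited). The gripper opens to 85 mm and grips with 20 to 120 N. Pads are 22 mm wide; open, the fingers measure 114 mm over their backs; the gripper's body (76 mm by 85 mm) begins 54 mm behind the grasp point. The pads swing forward as they close: fully open they stand 13 mm farther back than shut.
Start: joints at [-1.123, 0.353, 1.633, -0, 1.155, -0.002], TCP at [271.74, -562.837, 231.281] pointing down, gripper open.
Joint ranges: [-2.63, 2.63], [-0.92, 2.1], [0.06, 2.66], [-1.3, 4.44], [0, 2.69], [-3.02, 3.02]. Speed limits (rad/s): [2.22, 2.22, 2.79, 3.14, 3.14, 3.14].

### API

Orientations are given as [roll, pitch, yaw] about the fixed x, y, z axes, in that order (R = Rz(yaw) Ry(pitch) Rx(roll)).
In Python, from rig import r gives the robot as it stands.
- The arm moves only by the tool carry_out, never from a script. Its argument "series" is a list of rows, each a list of 7 numbers: the turn, a rotation vector about the tool's x, y, z as a fraction of full scale, then the shift along the tool's x, y, z as a fraction of full scale, then the gripper command: -1 is fully open, 1 is shut, values between are in proportion. A call has 1 to 8 rows; each row is the pose to reach, as a shift and turn from the pose commanded when the call began, along the tool's axes at that moment, turning the shorter way round; what a row does not reach only later rows make up. Full scale, the value 1, is 0.25 m for a shift and pi rad for a turn. A row lasts 1/8 s, in which the tool goes at most 62.5 mm and 10.7 degrees, less where a joint would pass 70% of its speed; a pose out of reach is approached as far as the arm can. A call with a number of a shift or a turn outside -1 to 1 is refused whole. A call with a gripper value outside its range is refused whole. The fingers move at their own pace and stop on an object; "force" is the grip in N (left out, the last holds). Time passes only in rows, so rows that repeat a pose let the fingers close. It gives the time, the measured TCP pose, the force, the opening and the grip force at its end, in the units of the state.
- r.sense(): the state, without advancing time (a new reading comes with each control period).
- r.grab_frame(name): name is "scene" or "top" or "wrist"; returns the picture (384x512x3 uint8, red, green, blue); there is no depth.
- r.get_calibration(name): a dict with "K" (3x3 intrinsics, pixels), "pose" (4x4, takes a point from camera to world coordinates). Camera axes: x right, y up, looking along -z (the intrinsics and any distortion apply to the point x, -y, -z); pixel columns grow to the right and rows downward; lengths in mm; the calibration is good to about 2 mm. The wrist camera is an equidistant fisheye: a pixel r from the principal point sees the ray r / f radians off the axis. A picture is of the moment at which its call begins: read the wrist's pose just before it. get_calibration takes no time and is no camera call; for the wrist camera it gives the pose at the moment of the call.
- r.sign_off(): hands the job in; it is judged then, once.
Trained networks look in the newest picture that a camera, given by its name, has taken for a name from the list of things; names that differ only in an ending like _2 or _b are one class to them, and where a whole thing is asked for, a point or a joint stands for the part that bears it (a point fixed in the world has none). Each returns a list of dicts, best first, with "score" (0 to 1); they miss things now and then, are a little off and sometimes report something else, mostly with a low value. They report only what shows in the picture. A call takes as long as a camera call. They do not tell look-alikes from the thing itself.
- r.silhouettes(camera, label): "region" (384x512 bool, what is visible of it) and "position" ([row, column] in pixels, amid what is visible of it).
The state is a dict: "clock": time; "qpos": joint angles; "qvel": joint speeds; "joint_efforts": joint torques, N m; "eef_pos": TCP position; "tcp_rot": TCP orientation; "contact_force": force on the tool from outside, world axes, zero at the start; "wrist_torque": the same for the moment, N m; "opening": opening from 0.0 (shut) to 1.0 (fully open); "grasp_force": force on a finger pad.
Only numpy, scipy, OpenCV 4.12 (cv2) and the standard library are available. Lean on these libraries where they do the work, as an engineer would, in place of code of your own. Each camera call takes 0.05 s, during which the arm holds its last target. There are 200 camera calls.

## Working session

There is one attempt and no reset: what is moved stays moved. The work goes in short steps, Python scripts to look and compute and a tool call to move; the robot and the scene stay as the last step left them, time stands still between calls to the robot, and variables do not carry over. Pictures are saved under pics/ and viewed, at most 10 in all, crops included, and the job is handed in when it is done.

Besides the shell and the picture viewer there is one more tool, called after ">>>" as name([rows], argument=value, ...), one row to a line, values as JSON. carry_out: Moves the arm, as the interface text tells. Its arguments: {"type":"object","properties":{"series":{"type":"array"},"force":{"type":"number"}},"required":["series"]}

```bash
mkdir -p pics; ls; python3 - <<'E'
from rig import r
import cv2,numpy as np
ims=[]
for n in ["scene","top"]:
    im=r.grab_frame(n); cv2.imwrite(f"pics/{n}0.png",im[:,:,::-1])
    c=r.get_calibration(n); print(n,c["K"].tolist(),np.round(c["pose"],3).tolist(), [k for k in c])
    for l in ["housing_orange","tab_orange_top","lid_orange","lid_orange_face","housing_blue","tab_blue_top","hotplate_top","amber_bottle","weighing_bottle","red_jar","beaker"]:
        print(l,[(np.round(d["position"]).tolist(),round(d["score"],2),int(d["region"].sum())) for d in r.silhouettes(n,l)])
s=r.sense();print(s["clock"],s["eef_pos"],s["tcp_rot"])
E
```

```text
pics
scene [[451.4597230362917, 0.0, 260.68090202522626], [0.0, 451.4597230362917, 188.02142139467273], [0.0, 0.0, 1.0]] [[0.776, 0.306, -0.552, -281.891], [-0.631, 0.365, -0.685, -1016.315], [-0.008, 0.879, 0.476, 825.708], [0.0, 0.0, 0.0, 1.0]] ['K', 'pose']
housing_orange [([256.0, 293.0], 0.57, 1209)]
tab_orange_top []
lid_orange [([299.0, 322.0], 0.93, 821), ([248.0, 287.0], 0.72, 490)]
lid_orange_face [([249.0, 286.0], 0.83, 440), ([300.0, 321.0], 0.63, 907), ([189.0, 218.0], 0.22, 1330)]
housing_blue [([189.0, 216.0], 0.79, 1265)]
tab_blue_top [([182.0, 215.0], 0.53, 28), ([251.0, 288.0], 0.23, 449)]Traceback (most recent call last):
  File "<stdin>", line 8, in <module>
ValueError: it knows: amber_bottle, beaker, end_stop_blue, end_stop_orange, filter_blue, filter_orange, housing_blue, housing_orange, lid_blue, lid_blue_face, lid_orange, lid_orange_face, red_jar, tab_blue, tab_b
```

```bash
python3 - <<'E'
from rig import r
import cv2,numpy as np
im=r.grab_frame("top"); cv2.imwrite("pics/top0.png",cv2.resize(im[:,:,::-1],(800,600)))
n="top";c=r.get_calibration(n); print(n,c["K"].tolist(),np.round(c["pose"],3).tolist())
for l in ["housing_orange","tab_orange","lid_orange","lid_orange_face","housing_blue","tab_blue","amber_bottle","weighing_bottle","red_jar","beaker","end_stop_orange"]:
        print(l,[(np.round(d["position"]).tolist(),round(d["score"],2),int(d["region"].sum())) for d in r.silhouettes(n,l)])
s=r.sense();print(s["clock"],s["eef_pos"],s["tcp_rot"])
a=cv2.imread("pics/scene0.png");cv2.imwrite("pics/scene0b.png",cv2.resize(a[120:384,110:462],(800,600)))
E
```

```text
top [[457.9065091772009, 0.0, 246.99536322053208], [0.0, 457.9065091772009, 188.62846351099884], [0.0, 0.0, 1.0]] [[-0.004, 0.987, -0.161, 242.415], [-1.0, -0.005, -0.004, 9.796], [-0.005, 0.161, 0.987, 1817.034], [0.0, 0.0, 0.0, 1.0]]
housing_orange [([187.0, 303.0], 0.57, 1131), ([216.0, 263.0], 0.55, 106)]
tab_orange [([188.0, 307.0], 0.62, 57)]
lid_orange [([221.0, 358.0], 0.86, 471), ([211.0, 311.0], 0.77, 423)]
lid_orange_face [([221.0, 358.0], 0.77, 517), ([186.0, 190.0], 0.56, 1117), ([204.0, 310.0], 0.55, 392)]
housing_blue [([191.0, 190.0], 0.74, 1099), ([184.0, 303.0], 0.15, 1043)]
tab_blue [([193.0, 380.0], 0.69, 156), ([194.0, 187.0], 0.47, 63)]
amber_bottle [([185.0, 190.0], 0.26, 1046)]
weighing_bottle [([220.0, 243.0], 0.43, 72)]
red_jar [([192.0, 382.0], 0.57, 140)]
beaker [([217.0, 262.0], 0.64, 118), ([191.0, 187.0], 0.51, 71), ([193.0, 382.0], 0.16, 131)]
end_stop_orange [([187.0, 302.0], 0.78, 1141), ([193.0, 382.0], 0.35, 141)]
0.95 [ 271.71637612 -562.85315057  231.28584568] [3.14157616e+00 1.49798724e-05 4.49769484e-01]
```

View pics/top0.png

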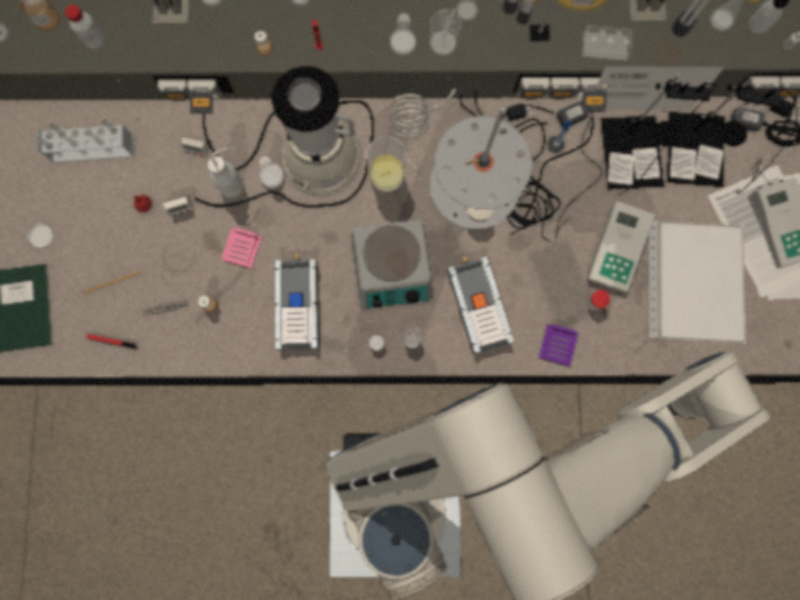

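View pics/scene0b.png

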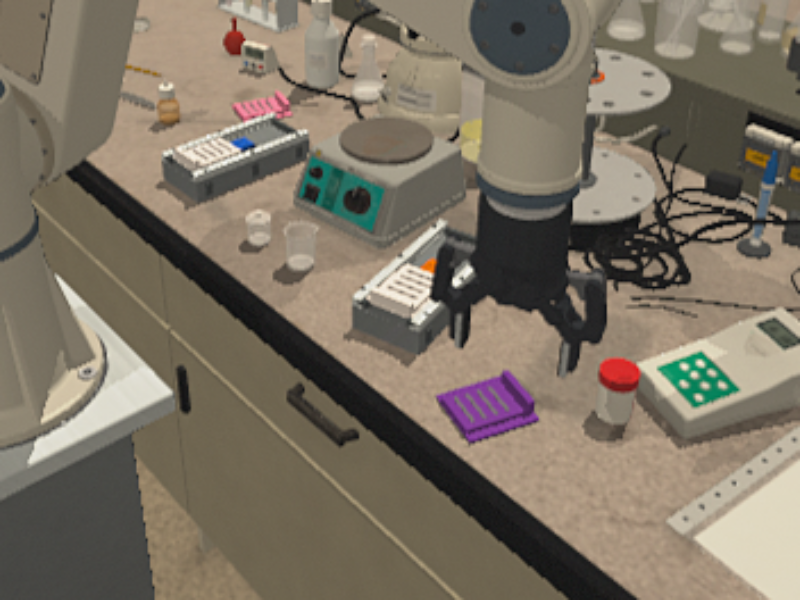

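Candidates, 800x600 top view: white lid at (488,330) with orange tab (480,300) is the wanted housing. The blue-tab housing is at (296,310), the purple lookalike at (558,345) and the pink one at (241,247). The weighing bottle (377,343) and beaker (413,338) are to the left of the wanted housing, and the red jar is at (600,299).

```bash
cat > h.py <<'E'
from rig import r
import cv2,numpy as np
def ray(name,uv,z,c=None):
    "pixel (col,row) -> world at height z"
    c=c or r.get_calibration(name);K=c["K"];P=np.array(c["pose"])
    x=(uv[0]-K[0][2])/K[0][0];y=(uv[1]-K[1][2])/K[1][1]
    if name=="wrist":
        t=np.hypot(x,y);k=np.sin(t)/max(t,1e-9);d=np.array([x*k,-y*k,-np.cos(t)])
    else: d=np.array([x,-y,-1])
    d=P[:3,:3]@d;o=P[:3,3];return o+d*(z-o[2])/d[2]
def mask(im,lo,hi):
    return cv2.inRange(cv2.cvtColor(im,cv2.COLOR_RGB2HSV),lo,hi)
def tool(dw,R=None):
    from scipy.spatial.transform import Rotation as Q
    s=r.sense();return Q.from_euler("xyz",s["tcp_rot"]).inv().apply(dw)
E
python3 - <<'E'
from h import *
k=512/800
for p in [(449,265),(489,257),(511,345),(473,353)]: print("corner",ray("top",(p[0]*k,p[1]*k),49).round())
im=r.grab_frame("top");m=mask(im,(4,150,120),(18,255,255))
n,l,s,c=cv2.connectedComponentsWithStats(m)
for i in range(1,n):
    if s[i,4]>8: print(s[i],c[i],ray("top",c[i],45).round(1))
im=r.grab_frame("scene");m=mask(im,(4,150,120),(18,255,255))
n,l,s,c=cv2.connectedComponentsWithStats(m)
for i in range(1,n):
    if s[i,4]>8: print(s[i],c[i],ray("scene",c[i],45).round(1))
for p in [(363,375),(410,383),(425,383),(377,352)]: print("obst",ray("top",(p[0]*k,p[1]*k),0).round())
print("edge",ray("top",(400*k,378*k),0).round(), "hot BR",ray("top",(430*k,298*k),100).round())
E
```

```text
corner [ 606. -142.   49.]
corner [ 626. -243.   49.]
corner [ 404. -291.   49.]
corner [ 384. -197.   49.]
[123  63  11   5  50] [128.3   65.02] [1048.3  503.3   45. ]
[375  62  11   5  49] [380.20408163  63.97959184] [1046.5 -530.    45. ]
[302 188   9   9  61] [306.19672131 192.06557377] [ 516.9 -214.    45. ]
[370 152   6   5  13] [373.07692308 154.07692308] [1171.8   34.7   45. ]
[295 234   7   6  27] [298.85185185 236.55555556] [ 516.1 -207.5   45. ]
obst [334.  77.   0.]
obst [313. -42.   0.]
obst [313. -80.   0.]
obst [392.  41.   0.]
edge [326. -17.   0.] hot BR [514. -90. 100.]
```

>>> carry_out([
  [0,0,0.036,0.8,-0.54,0,1],
  [0,0,0.036,0.8,-0.54,0,1],
  [0,0,0.036,0.8,-0.54,0,1],
  [0,0,0.036,0.8,-0.54,0,1],
  [0,0,0.036,0.8,-0.54,0,1],
  [0,0,0.036,0.8,-0.54,0,1],
])

```text
clock: 1.8
eef_pos: [393.3, -354.5, 231.5]
tcp_rot: [3.141, 0.0, 0.338]
contact_force: [-0.1, 0.6, -0.4]
opening: -0.003
grasp_force: 0.0
```

```bash
python3 - <<'E'
from h import *
s=r.sense();print(s["clock"],s["eef_pos"],s["tcp_rot"],tool(np.array([470,-225,190])-s["eef_pos"])/250,(s["tcp_rot"][2]-.22)/np.pi,s["opening"])
E
```

```text
1.8 [ 393.31486671 -354.49731334  231.48102107] [3.14094725e+00 5.33091112e-05 3.37731577e-01] [ 0.46105575 -0.38719661  0.16564964] 0.03747512478555317 -0.0027261479502759746
```

>>> carry_out([
  [0,0,0.038,0.46,-0.39,0.16,1],
  [0,0,0.038,0.46,-0.39,0.16,1],
  [0,0,0.038,0.46,-0.39,0.16,1],
  [0,0,0.038,0.46,-0.39,0.16,1],
  [0,0,0.038,0.46,-0.39,0.16,1],
])

```text
clock: 2.42
eef_pos: [469.2, -225.6, 191.4]
tcp_rot: [3.141, 0.0, 0.216]
contact_force: [-1.0, -0.1, -0.6]
opening: 0.006
grasp_force: 0.0
```

```bash
python3 - <<'E'
from h import *
s=r.sense();print(s["clock"],s["eef_pos"],s["tcp_rot"])
c=r.get_calibration("wrist");im=r.grab_frame("wrist");np.save("w1.npy",im);np.savez("w1c.npz",K=c["K"],pose=c["pose"])
print(np.round(c["K"],1).tolist(),np.round(c["pose"],3).tolist())
cv2.imwrite("pics/w1.png",cv2.resize(im[:,:,::-1],(800,600),interpolation=cv2.INTER_CUBIC))
m=mask(im,(4,150,100),(18,255,255));n,l,st,cc=cv2.connectedComponentsWithStats(m)
for i in range(1,n):
    if st[i,4]>30: print(st[i],cc[i],ray("wrist",cc[i],45,c).round(1))
E
```

```text
2.425 [ 469.200665   -225.64055767  191.39514982] [3.14117409e+00 1.77464107e-04 2.16412757e-01]
[[297.3, 0.0, 257.4], [0.0, 297.3, 190.6], [0.0, 0.0, 1.0]] [[0.216, 0.942, 0.256, 533.265], [-0.976, 0.208, 0.058, -210.633], [0.001, -0.262, 0.965, 334.76], [0.0, 0.0, 0.0, 1.0]]
[ 241  109   33   37 1091] [257.05957837 127.22914757] [ 518.4 -213.9   45. ]
```

View pics/w1.png

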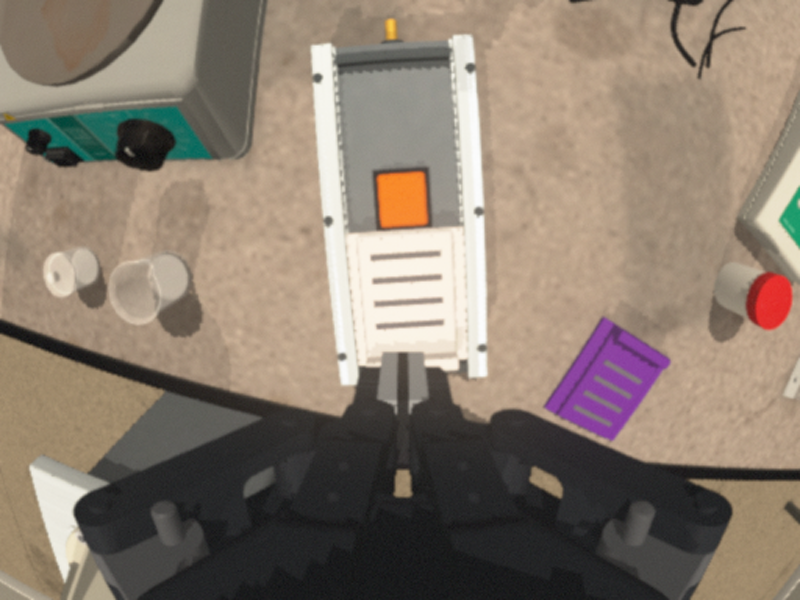

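The close view shows the orange tab at (402,198), out, with the white lid just in front of it at (410,290). The far rail ends are at (312,46) and (472,36), the near ones at (342,384) and (486,377), and the parking deck is empty. The purple lookalike is well clear at (608,380).

```bash
python3 - <<'E'
from h import *
c=dict(np.load("w1c.npz"));k=.64
P=[ray("wrist",(a*k,b*k),49,c)[:2] for a,b in [(312,46),(472,36),(486,377),(342,384)]]
print(np.round(P,1).tolist())
L,Rr=P[0]-P[3],P[1]-P[2];print([np.arctan2(v[1],v[0]).round(3) for v in(L,Rr)],np.linalg.norm(L),np.linalg.norm(Rr))
ctr=np.mean(P,0);d=L+Rr;d/=np.linalg.norm(d);yaw=np.arctan2(d[1],d[0]);print("ctr",ctr,yaw,"tab from ctr",ctr+9*d)
tab=np.array([518.4,-213.9])
s=r.sense();nrm=np.array([-d[1],d[0]]);print("tab in housing",(tab-ctr)@d,(tab-ctr)@nrm)
for nm,hx in [("press",13),("behind",-125)]:
    t=ctr+hx*d;print(nm,t, tool(np.r_[t,60]-s["eef_pos"])/250)
print((s["tcp_rot"][2]-yaw)/np.pi)
E
```

```text
[[602.5, -138.7], [629.5, -233.6], [415.0, -295.7], [389.0, -200.7]]
[np.float64(0.282), np.float64(0.282)] 222.3151054996659 223.32217597168173
ctr [ 509.00389457 -217.1767761 ] 0.28202109742439424 tab from ctr [ 517.64834898 -214.67209888]
tab in housing 9.93683015905556 0.5324144829792472
press [ 521.49032872 -213.558909  ] [ 0.21492111 -0.00325743  0.52616692]
behind [ 388.94202781 -251.96395979] [-0.33587132  0.03323511  0.52614253]
-0.021058706953024205
```

>>> carry_out([
  [0,0,-0.021,0.215,-0.003,0.2,1],
  [0,0,-0.021,0.215,-0.003,0.4,1],
  [0,0,-0.021,0.215,-0.003,0.53,1],
  [0,0,-0.021,0.215,-0.003,0.53,1],
  [0,0,-0.021,0.215,-0.003,0.53,1],
])

```text
clock: 3.1
eef_pos: [522.4, -213.2, 60.2]
tcp_rot: [3.14, -0.001, 0.282]
contact_force: [1.5, 0.0, -0.3]
opening: -0.002
grasp_force: 0.0
```

```bash
python3 - <<'E'
from h import *
s=r.sense();print(s["clock"],s["eef_pos"],s["tcp_rot"],s["contact_force"])
print(tool(np.r_[521.5,-213.6,36]-s["eef_pos"])/250)
im=r.grab_frame("wrist");cv2.imwrite("pics/w2.png",cv2.resize(im[60:330,100:420,::-1],(711,600)))
E
```

```text
3.1 [ 522.39066435 -213.2021282    60.18064739] [ 3.14044780e+00 -1.29633217e-03  2.82089072e-01] [ 1.50960432  0.03554662 -0.3060769 ]
[-0.00399024  0.00042615  0.09671805]
```

View pics/w2.png

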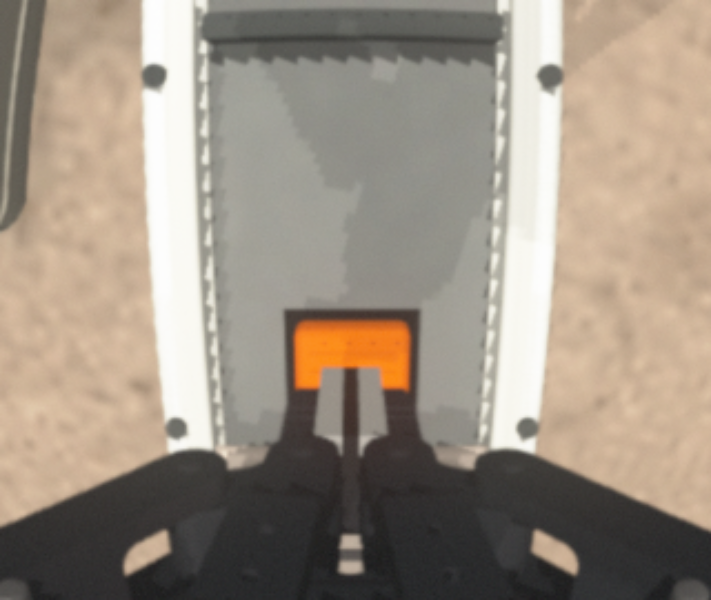

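The closed fingertips at (350,370) are centred across the orange tab (352,355), clear of the lid and rails. Pressing straight down.

>>> carry_out([
  [0,0,0,-0.002,0,0.05,1],
  [0,0,0,-0.002,0,0.068,1],
  [0,0,0,-0.002,0,0.08,1],
  [0,0,0,-0.002,0,0.09,1],
  [0,0,0,-0.002,0,0.096,1],
  [0,0,0,-0.002,0,0.096,1],
])

```text
clock: 3.9
eef_pos: [521.8, -212.5, 36.4]
tcp_rot: [3.141, -0.001, 0.284]
contact_force: [-5.3, -1.0, 21.3]
opening: -0.001
grasp_force: 10.8
```

>>> carry_out([
  [0,0,0,0,0,-0.22,1],
  [0,0,0,-0.1,0,-0.24,1],
  [0,0,0,-0.33,0,-0.24,1],
  [0,0,0,-0.552,0,-0.24,1],
  [0,0,0,-0.552,0,-0.24,1],
  [0,0,0,-0.552,0,-0.24,1],
])

```text
clock: 4.65
eef_pos: [389.2, -250.8, 94.9]
tcp_rot: [3.141, -0.001, 0.282]
contact_force: [0.7, 0.1, -0.0]
opening: -0.001
grasp_force: 0.0
```

```bash
python3 - <<'E'
from h import *
s=r.sense();print(s["clock"],s["eef_pos"],s["tcp_rot"],s["contact_force"])
ctr=np.array([509,-217.2]);d=np.array([np.cos(.282),np.sin(.282)])
for hx in(-125,-111,-8): print(hx,tool(np.r_[ctr+hx*d,45]-s["eef_pos"])/250)
im=r.grab_frame("wrist");cv2.imwrite("pics/w3.png",cv2.resize(im[:,:,::-1],(800,600)))
E
```

```text
4.65 [ 389.154661   -250.78552165   94.8779835 ] [ 3.14143732e+00 -5.70951088e-04  2.82424659e-01] [ 0.71665023  0.11169511 -0.02984406]
-125 [-0.00228525  0.00433331  0.19951134]
-111 [0.05371474 0.00435709 0.19954331]
-8 [0.46571464 0.00453201 0.19977857]
```

View pics/w3.png

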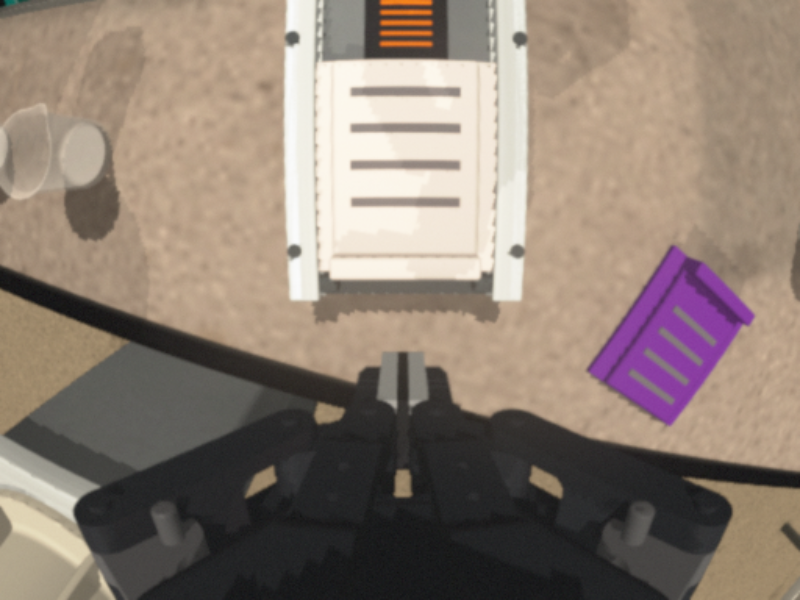

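The tab now lies flush at (406,25), the lid is still seated, and the fingers (403,370) are centred on the push wall (406,268). Lowering behind the wall, then pushing.

>>> carry_out([
  [0,0,0,-0.002,0.004,0.15,1],
  [0,0,0,-0.002,0.004,0.2,1],
  [0,0,0,0.02,0.004,0.2,1],
  [0,0,0,0.04,0.004,0.2,1],
  [0,0,0,0.06,0.004,0.2,1],
  [0,0,0,0.08,0.004,0.2,1],
  [0,0,0,0.1,0.004,0.2,1],
  [0,0,0,0.12,0.004,0.2,1],
])

```text
clock: 5.7
eef_pos: [418.1, -243.2, 44.9]
tcp_rot: [-3.142, 0.0, 0.283]
contact_force: [-2.1, -0.9, 1.0]
opening: -0.001
grasp_force: 0.8
```

>>> carry_out([
  [0,0,0,0.04,0,0,1],
  [0,0,0,0.08,0,0,1],
  [0,0,0,0.12,0,0,1],
  [0,0,0,0.16,0,0,1],
  [0,0,0,0.2,0,0,1],
  [0,0,0,0.24,0,0,1],
  [0,0,0,0.27,0,0,1],
  [0,0,0,0.29,0,0,1],
])

```text
clock: 6.7
eef_pos: [488.0, -222.8, 44.7]
tcp_rot: [-3.142, 0.0, 0.283]
contact_force: [-1.7, -1.0, 1.8]
opening: 0.004
grasp_force: 1.0
```

>>> carry_out([
  [0,0,0,0.015,0,0,1],
  [0,0,0,0.03,0,0,1],
  [0,0,0,0.04,0,0,1],
  [0,0,0,0.048,0,0,1],
  [0,0,0,0.054,0,0,1],
  [0,0,0,0.054,0,0,1],
])

```text
clock: 7.45
eef_pos: [500.7, -219.2, 44.8]
tcp_rot: [3.141, -0.0, 0.283]
contact_force: [-0.1, -0.4, 0.4]
opening: 0.002
grasp_force: 0.0
```

>>> carry_out([
  [0,0,0,0.006,0,0,1],
  [0,0,0,0.012,0,0,1],
  [0,0,0,0.016,0,0,1],
  [0,0,0,0.02,0,0,1],
  [0,0,0,0.02,0,0,1],
])

```text
clock: 8.07
eef_pos: [505.4, -217.8, 44.8]
tcp_rot: [3.142, -0.0, 0.283]
contact_force: [-0.9, 0.2, 1.0]
opening: -0.002
grasp_force: 0.3
```

```bash
python3 - <<'E'
from h import *
s=r.sense();print(s["clock"],s["eef_pos"],s["contact_force"])
im=r.grab_frame("wrist");cv2.imwrite("pics/w4.png",cv2.resize(im[:,:,::-1],(800,600)))
E
```

```text
8.075 [ 505.42782209 -217.777139     44.78828148] [-0.89167932  0.21304107  0.99895532]
```

View pics/w4.png

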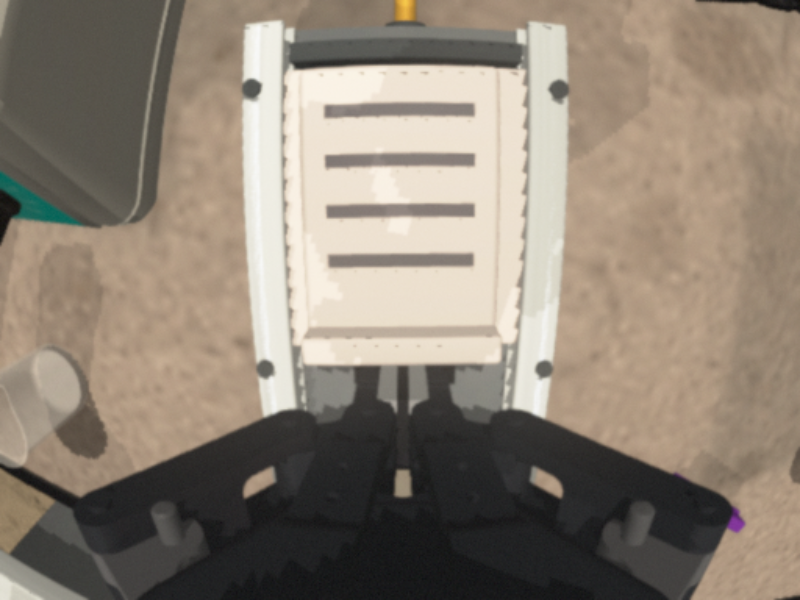

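The lid's far edge (405,67) is just about at the dark end stop (405,55). I'll push gently until the force rises.

>>> carry_out([
  [0,0,0,0.004,0,0,1],
  [0,0,0,0.008,0,0,1],
  [0,0,0,0.012,0,0,1],
  [0,0,0,0.012,0,0,1],
])

```text
clock: 8.62
eef_pos: [506.8, -217.0, 44.7]
tcp_rot: [-3.141, 0.002, 0.284]
contact_force: [-7.7, -3.1, 5.8]
opening: -0.001
grasp_force: 3.9
```

At the stop. Backing off, then rising and moving away.

>>> carry_out([
  [0,0,0,-0.04,0,0,1],
  [0,0,0,-0.1,0,0,1],
  [0,0,0,-0.1,0,-0.2,1],
  [0,0,0,-0.1,0,-0.4,1],
  [0,0,0,-0.3,0,-0.6,1],
  [0,0,0,-0.4,0,-0.6,1],
  [0,0,0,-0.4,0,-0.6,1],
  [0,0,0,-0.4,0,-0.6,1],
])

```text
clock: 9.62
eef_pos: [412.1, -245.0, 194.6]
tcp_rot: [3.141, -0.0, 0.283]
contact_force: [0.3, -0.2, 0.7]
opening: 0.004
grasp_force: 0.0
```

```bash
python3 - <<'E'
from h import *
s=r.sense();print(s["clock"],s["eef_pos"],s["contact_force"])
im=r.grab_frame("wrist");cv2.imwrite("pics/w5.png",cv2.resize(im[:,:,::-1],(800,600)))
E
```

```text
9.625 [ 412.09669441 -245.02138998  194.63848754] [ 0.27065486 -0.15626589  0.68948591]
```

View pics/w5.png

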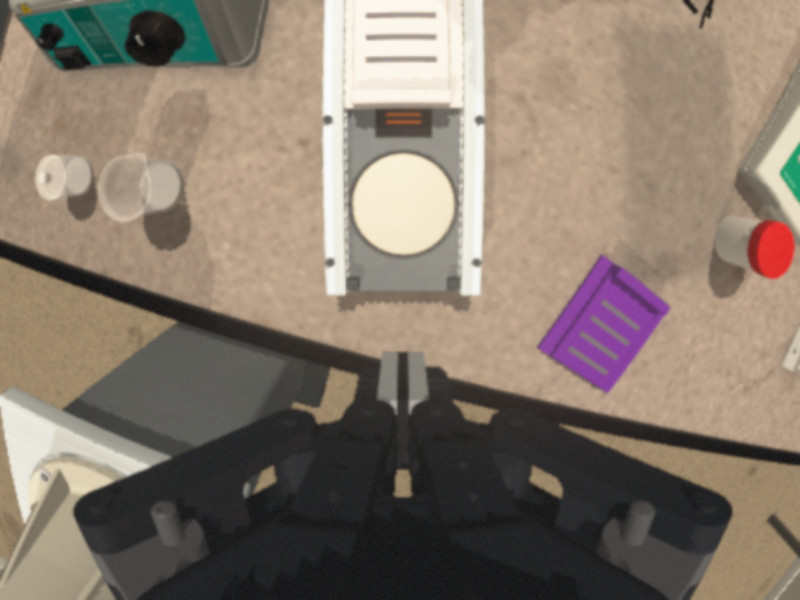

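The filter (404,204) is fully open, the tab (403,122) is in, the lid is parked at the far end, and the jars still stand.

```bash
python3 -c "
from rig import r
print(r.sign_off())"
```

```text
the job is handed in; nothing more can be done
None
```

The orange tab is pressed fully in and the white lid is pushed to the end stop, leaving the filter fully open; the arm is clear, the blue housing and glassware were never touched, and the job is handed in.

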